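# Lay the drinks tray in the tiled niche

## Task

Lay the bamboo tray for the guests: stand the crown-capped amber bottle inside the rim of the rimmed stone coaster, the white tumbler upright in the middle of the flat stone coaster, and the steel jigger, big cup up as it is now, in the square bamboo box, and lay the steel bottle opener flat and lengthwise in the long shallow bamboo dish. Set the bottle and the tumbler down softly rather than dropping them, and knock nothing over. The soap bottle with the pump and the spanner look similar but do not belong on the tray: leave them where they are.

Things in the scene. Friction and masses are not known exactly. Their poses are not given: they have to be found in the camera images.
- bottle: Stubby amber glass bottle with a neck and a steel crown cap, standing upright; belongs on the tray. Body 58 mm diameter and straight up to 80 mm, then shoulder, 27 mm diameter straight neck from 110 to 140 mm, cap 32 mm wide, 148 mm tall in all, about 0.35 kg; white paper band round the body. Origin: centre of its underside, z up.
- tumbler: White ceramic drinking tumbler without handle, open at the top, standing upright; belongs on the tray. 62 mm diameter at the rim, a little narrower below, 88 mm tall, wall 4 mm, about 0.22 kg. Origin: centre of its underside, z up.
- jigger: Stainless steel bar jigger (double-ended measure) standing with the big cup up; belongs on the tray. 80 mm tall; lower cup 36 mm diameter at the foot, waist 16 mm diameter at 35 mm, upper cup open, 38 mm diameter at 46 mm widening to 43 mm at the rim; 0.11 kg. Origin: centre of its underside, z up.
- opener: Stainless steel bottle opener lying flat; belongs on the tray. 138 mm long, 11 mm thick; bar handle 16 mm wide from x = -70 to +20 mm (22 mm wide at its very end), then one closed round loop 45 mm wide at x = +23 to +69 mm with a prising tooth inside. Origin: on its underside, in the middle of its length; own x runs along it towards the loop, z up. 0.12 kg.
- spanner: Stainless steel combination spanner lying flat, the look-alike of the opener: leave it. 157 mm long, about 11 mm thick; narrow 13 mm bar, a small 33 mm ring at one end (-x) and an open forked jaw 29 mm wide at the other (+x). Origin: on its underside, at mid length, x along it.
- soap: Amber soap bottle, the look-alike of the capped bottle: leave it. Same 58 mm body, but with a black pump head and spout instead of neck and crown cap, 151 mm tall; the spout points along own x and reaches 39 mm from the axis. Origin: centre of its underside, z up.
- bottle_coaster: Grey stone bottle coaster with a raised rim, fixed on the tray; place for the bottle. 104 mm diameter; round recess 84 mm in diameter whose floor is 6 mm above the origin, rim 16 mm high. Origin: centre of its underside, 8 mm above the counter on the tray floor, like the other three places. The fixed tray, 250 x 330 mm with a 30 mm rim, lies round all four.
- flat_coaster: Grey stone flat round coaster without a rim, fixed on the tray; place for the tumbler. 90 mm diameter, 8 mm thick (top 8 mm above the origin). Origin: centre of its underside.
- square_box: Small square open bamboo box, fixed on the tray; place for the jigger. 92 mm square outside, 76 mm inside, walls 40 mm high, floor 6 mm above the origin. Origin: centre of its underside; sides along own x and y.
- tool_dish: Long shallow open bamboo dish, fixed on the tray; place for the opener. 184 mm long along own y and 106 mm wide along own x outside, 172 x 94 mm inside, rim 14 mm high, floor 5 mm above the origin. Origin: centre of its underside, 8 mm above the counter on the floor of the tray.
Things that resemble listed ones, but are neither listed nor needed, are in the scene too. Leave any purple look-alike of the tumbler alone.

How it is judged:
By the outcome, as a careful person would: the job done as asked, in the order asked, and still so for the second after the job is handed in, with the robot touching nothing.
It also fails if it takes over 120 s, if anything falls off the work surface, if the arm or the gripper's body presses on something with over 40 N, if the wrist force passes 120 N, or if a joint passes its speed limit or range.

## Robot

A 6-joint arm with a two-finger parallel gripper is mounted at the origin on the work surface. World frame = base frame: x ahead of the robot, y to its left, z up, the work surface at z = 0. Lengths are in m, angles in rad, forces in N, time in s.
With the tool pointing down it reaches from about 0.325 to 0.75 m from the base axis. Payload 7.6 kg.
Tool frame: the origin (TCP) lies on the centre line of the jaws, within the pads' length; the fingertips stand 14 mm ahead of it and the grasp point (between the pads) lies 5 mm behind it; z points along the fingers, y is the line along which they close (so a half turn about z gives the same grasp; the last joint's range is limited). The gripper opens to 85 mm and grips with 20 to 120 N. Pads are 22 mm wide; open, the fingers measure 114 mm over their backs; the gripper's body (76 mm by 85 mm) begins 54 mm behind the grasp point. The pads swing forward as they close: fully open they stand 13 mm farther back than shut.
Start: joints at [-1.361, 0.052, 1.401, -0, 1.689, -0.07], TCP at [0.145, -0.505, 0.245] pointing down, gripper open.
Joint ranges: [-2.9, 2.9], [-0.91, 2.17], [0.12, 2.37], [-1.06, 4.2], [0.26, 2.73], [-2.93, 2.93]. Speed limits (rad/s): [2.57, 2.57, 3.01, 3.14, 3.14, 3.14].

## Interface

Orientations are given as a unit quaternion [x, y, z, w].
In Python, from plant import telemetry, imaging, workorder gives the robot as it stands.
- The arm moves only by the tool play_rows, never from a script. Its argument "motion" is a list that holds one entry, the list of rows, each a list of 7 numbers: the opening, from 0 (shut) to 1 (fully open), then the shift along the tool's x, y, z normalised to -1 to 1, where 1 is 10 cm, then the turn, a rotation vector about the tool's x, y, z normalised to -1 to 1, where 1 is 90 degrees. In form: [[[gripper, tx, ty, tz, wx, wy, wz], ...]]. A call has 1 to 20 rows; each row shifts and turns the commanded pose from where the row before left it, along the tool's axes as they then stand; what a row does not reach is not made up. A row lasts 1/8 s, in which the tool goes at most 62.5 mm and 10.7 degrees, less where a joint would pass 70% of its speed; a pose out of reach is approached as far as the arm can. A call with a number of a shift or a turn outside -1 to 1 is refused whole. A call with a gripper value outside its range is refused whole. The fingers move at their own pace and stop on an object; the grip force is fixed at half the most. Time passes only in rows, so rows that do not move let the fingers close. It gives the time, the measured TCP pose, the force, the opening and the grip force at its end, in the units of the state.
- telemetry.get_obs(): the state, without advancing time (a new reading comes with each control period).
- imaging.read_camera(name): name is "scene" or "top"; returns the picture (400x640x3 uint8, blue, green, red); there is no depth.
- imaging.calibration(name): a dict with "vfov" (degrees; the focal length in pixels is half the picture's height over the tangent of half this angle, whatever the lens; pixels are square), "cx", "cy" (the principal point, pixels), "extrinsics" (4x4, takes a point from camera to world coordinates). Camera axes: x right, y down, z forward; pixel columns grow to the right and rows downward; lengths in m; the calibration is good to about 2 mm. A picture is of the moment at which its call begins. calibration takes no time and is no camera call.
- workorder.close_job(): hands the job in; it is judged then, once.
Trained networks look in the newest picture that a camera, given by its name, has taken for a name from the list of things; names that differ only in an ending like _2 or _b are one class to them, and where a whole thing is asked for, a point or a joint stands for the part that bears it (a point fixed in the world has none). Each returns a list of dicts, best first, with "conf" (0 to 1); they miss things now and then, are a little off and sometimes report something else, mostly with a low value. They report only what shows in the picture. A call takes as long as a camera call. They do not tell look-alikes from the thing itself.
- imaging.cut_out(camera, name): "pixels" (400x640 bool, what is visible of it) and "box" ([left, top, right, bottom] in pixels, round what is visible of it).
The state is a dict: "time_s": time; "joint_positions": joint angles; "joint_velocities": joint speeds; "effort": joint torques, N m; "ee_pos": TCP position; "eef_rot": TCP orientation; "contact_force": force on the tool from outside, world axes, zero at the start; "wrist_torque": the same for the moment, N m; "grip_width": opening from 0.0 (shut) to 1.0 (fully open); "grasp_force": force on a finger pad.
Only numpy, scipy, OpenCV 4.12 (cv2) and the standard library are available. Lean on these libraries where they do the work, as an engineer would, in place of code of your own. Each camera call takes 0.05 s, during which the arm holds its last target. There are 200 camera calls.

## Working session

There is one attempt and no reset: what is moved stays moved. The work goes in short steps, Python scripts to look and compute and a tool call to move; the robot and the scene stay as the last step left them, time stands still between calls to the robot, and variables do not carry over. Pictures are saved under pics/ and viewed, at most 14 in all, crops included, and the job is handed in when it is done.

Besides the shell and the picture viewer there is one more tool, called as name(argument=value, ...) on one line, values as JSON. play_rows: Moves the arm, as the interface text tells. Its arguments: {"type":"object","properties":{"motion":{"type":"array","items":{"type":"array","items":{"type":"array","items":{"type":"number","minimum":-1,"maximum":1}}}}},"required":["motion"]}

```bash
mkdir -p pics; ls
python3 - <<'E'
from plant import telemetry, imaging, workorder
import cv2
for n in("scene","top"):
    cv2.imwrite(f"pics/{n}0.png",imaging.read_camera(n)); c=imaging.calibration(n); print(n,c)
o=telemetry.get_obs();print({k:o[k] for k in("time_s","ee_pos","eef_rot","grip_width","contact_force")})
E
```

```text
pics
scene {'vfov': 55.835619395831735, 'cx': 315.1426199806407, 'cy': 200.2469960073859, 'extrinsics': array([[-0.87094967,  0.38095697, -0.31035216,  0.83976545],
       [ 0.49132296,  0.68411776, -0.53905903,  0.5723143 ],
       [ 0.00695913, -0.62197642, -0.78300505,  0.89934987],
       [ 0.        ,  0.        ,  0.        ,  1.        ]])}
top {'vfov': 50.90732222275523, 'cx': 318.899541071393, 'cy': 191.6555379031944, 'extrinsics': array([[ 0.00628555, -0.9932093 ,  0.11617135,  0.36870131],
       [-0.99989179, -0.00778766, -0.01248071, -0.0030493 ],
       [ 0.01330066, -0.11608033, -0.99315077,  1.23512082],
       [ 0.        ,  0.        ,  0.        ,  1.        ]])}
{'time_s': 0.1, 'ee_pos': array([ 0.14494911, -0.50434018,  0.24456118]), 'eef_rot': array([ 9.90232881e-01,  1.39421573e-01, -4.45166110e-05, -6.81464919e-04]), 'grip_width': 1.0002825748885755, 'contact_force': array([-0.19018428, -0.57225504, -0.74728017])}
```

View pics/scene0.png

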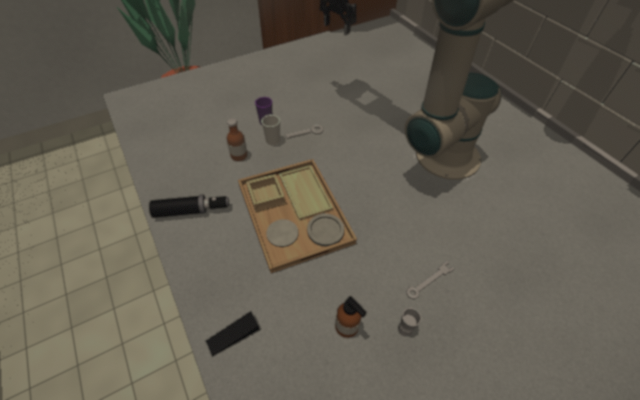

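View pics/top0.png

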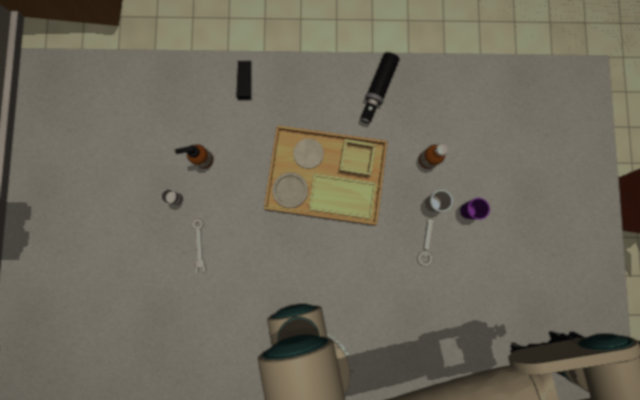

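The scene view shows the capped bottle (236,140), white tumbler (272,130) with the purple one behind it, opener (305,132), tray (297,215), soap (348,318), jigger (410,321) and spanner (430,281). The top view confirms these: bottle (433,155), tumbler (440,202), opener with its loop at (425,258), jigger (172,198), spanner (199,247).

```bash
cat > loc.py <<'E'
import numpy as np, cv2
from scipy.optimize import minimize
from plant import telemetry, imaging
S=4
def proj(cam,P):
    c=imaging.calibration(cam); T=np.linalg.inv(c["extrinsics"]); f=200/np.tan(np.radians(c["vfov"]/2))
    q=np.asarray(P)@T[:3,:3].T+T[:3,3]
    return np.c_[f*q[:,0]/q[:,2]+c["cx"], f*q[:,1]/q[:,2]+c["cy"]]
def circ(r,z,n=32,x=0):
    a=np.arange(n)*2*np.pi/n; return np.c_[x+r*np.cos(a),r*np.sin(a),np.full(n,z)]
def box(x0,x1,y0,y1,z0,z1): return np.array([[x,y,z] for x in(x0,x1) for y in(y0,y1) for z in(z0,z1)],float)
cyl=lambda*rz:[np.vstack([circ(*rz[i]),circ(*rz[i+1])]) for i in range(len(rz)-1)]
M={"bottle":cyl((.029,0),(.029,.08),(.0135,.11),(.0135,.14))+cyl((.016,.138),(.016,.148)),
"tumbler":cyl((.028,0),(.031,.088)),
"jigger":cyl((.018,0),(.008,.035),(.019,.046),(.0215,.08)),
"opener":[box(-.07,.025,-.008,.008,0,.011),np.vstack([circ(.0227,0,x=.046),circ(.0227,.011,x=.046)])],
"bottle_coaster":cyl((.052,.0),(.052,.016)),"flat_coaster":cyl((.045,0),(.045,.008)),
"square_box":[box(-.046,.046,-.046,.046,0,.04)],"tool_dish":[box(-.053,.053,-.092,.092,0,.014)]}
def render(cam,name,p,z0):
    R=np.array([[np.cos(p[2]),-np.sin(p[2]),0],[np.sin(p[2]),np.cos(p[2]),0],[0,0,1]])
    im=np.zeros((400*S,640*S),np.uint8)
    for part in M[name]:
        h=cv2.convexHull(proj(cam,part@R.T+[p[0],p[1],z0]).astype(np.float32))
        cv2.fillConvexPoly(im,np.round((h+.5)*S*16).astype(np.int32),1,shift=4)
    if name=="opener":
        h=proj(cam,circ(.016,.011,x=.046)@R.T+[p[0],p[1],z0]); cv2.fillConvexPoly(im,np.round((h+.5)*S*16).astype(np.int32),0,shift=4)
    return im
def fit(name,masks,p0,z0,yaw=False):
    big={c:cv2.resize(m.astype(np.uint8),None,fx=S,fy=S,interpolation=cv2.INTER_NEAREST) for c,m in masks.items()}
    def cost(u):
        p=[u[0],u[1],u[2] if yaw else p0[2]]; t=0
        for c,m in big.items():
            r=render(c,name,p,z0); t+=1-(r&m).sum()/max(1,(r|m).sum())
        return t/len(big)
    u=np.array(p0[:3] if yaw else p0[:2],float); n=len(u)
    sx=np.vstack([u]+[u+np.eye(n)[i]*([.015,.015,.15][i]) for i in range(n)])
    r=minimize(cost,u,method="Nelder-Mead",options=dict(initial_simplex=sx,xatol=2e-4,fatol=1e-4))
    return r.x,1-r.fun
def ground(cam,uv,z):
    c=imaging.calibration(cam);E=c["extrinsics"];f=200/np.tan(np.radians(c["vfov"]/2))
    d=E[:3,:3]@[(uv[0]-c["cx"])/f,(uv[1]-c["cy"])/f,1]; return (E[:3,3]+d*(z-E[2,3])/d[2])[:2]
E
cat > m.py <<'E'
from loc import *
hint={"bottle":(433,155),"tumbler":(440,202),"jigger":(172,198),"opener":(427,243),"bottle_coaster":(290,190),"flat_coaster":(308,153),"square_box":(357,158),"tool_dish":(342,196)}
for cam in("scene","top"): imaging.read_camera(cam)
np.set_printoptions(precision=4,suppress=True)
for n,h in hint.items():
    z0=.008 if n in("bottle_coaster","flat_coaster","square_box","tool_dish") else 0
    zm=M[n][0][:,2].max()/2
    g=ground("top",h,z0+zm); ms={}
    for cam in("top","scene"):
        e=proj(cam,[[*g,z0+zm]])[0]; best=None
        for d in imaging.cut_out(cam,n):
            b=d["box"]; k=np.hypot((b[0]+b[2])/2-e[0],(b[1]+b[3])/2-e[1])
            if k<18 and (best is None or k<best[0]): best=(k,d)
        if best: ms[cam]=best[1]["pixels"]
    yaw=n in("opener","square_box","tool_dish"); p0=[*g,np.pi if n=="opener" else 0]
    print(n,"hint",g)
    for s in [["top"],["scene"],["top","scene"]]:
        if all(c in ms for c in s): print("  ",s,*fit(n,{c:ms[c] for c in s},p0,z0,yaw))
E
python3 m.py
```

```text
bottle hint [ 0.6183 -0.3488]
   ['top'] [ 0.6138 -0.3408] 0.9464916151809356
   ['scene'] [ 0.6112 -0.3391] 0.9023433938178171
   ['top', 'scene'] [ 0.6123 -0.3399] 0.9144887783577806
tumbler hint [ 0.481  -0.3642]
   ['top'] [ 0.4837 -0.3531] 0.8638248847926268
   ['scene'] [ 0.4783 -0.356 ] 0.8575226586102719
   ['top', 'scene'] [ 0.482  -0.3523] 0.8483585879092619
jigger hint [0.4893 0.4074]
   ['top'] [0.4905 0.4027] 0.9220832478982981
opener hint [ 0.3643 -0.3346]
   ['top'] [ 0.3671 -0.3348  3.0179] 0.5721750489875899
   ['scene'] [ 0.3638 -0.3322  3.0265] 0.6662543295398318
   ['top', 'scene'] [ 0.3633 -0.3328  3.0275] 0.6086192484619048
bottle_coaster hint [0.5155 0.0661]
   ['top'] [0.5171 0.0684] 0.9381726585756812
   ['scene'] [0.516  0.0675] 0.9307815581854043
   ['top', 'scene'] [0.5164 0.0685] 0.9333926343343187
flat_coaster hint [0.6268 0.0146]
   ['top'] [0.6271 0.0166] 0.9384014932971322
square_box hint [ 0.6098 -0.129 ]
   ['top'] [ 0.6111 -0.1271 -0.1625] 0.9694481680071493
   ['scene'] [ 0.6105 -0.1248 -0.1749] 0.9614163039642395
   ['top', 'scene'] [ 0.6106 -0.1261 -0.1697] 0.9596047898882951
tool_dish hint [ 0.4992 -0.086 ]
   ['top'] [ 0.4995 -0.0836 -0.1379] 0.9742697458610144
   ['scene'] [ 0.4994 -0.0827 -0.1457] 0.9581226681543987
   ['top', 'scene'] [ 0.4994 -0.0836 -0.1381] 0.9646847785251704
```

```bash
cat > rel.py <<'E'
import sys, numpy as np
from scipy.spatial.transform import Rotation as R
from plant import telemetry
o=telemetry.get_obs(); r=R.from_quat(o["eef_rot"]); m=r.as_matrix(); phi=np.arctan2(m[1,0],m[0,0])
print("t",round(o["time_s"],2),"pos",o["ee_pos"].round(4),"phi",phi.round(4),"tilt",m[:2,2].round(4),"F",o["contact_force"].round(2),"w",round(o["grip_width"],3),"g",round(o["grasp_force"],1))
for a in sys.argv[1:]:
    x,y,z,p=map(float,a.split(","))
    d=m.T@(np.array([x,y,z])-o["ee_pos"])/.1; t=(phi-p+np.pi)%(2*np.pi)-np.pi
    print("shift units",d.round(3),"turn units",round(t/(np.pi/2),3))
E
python3 rel.py .613,-.34,.245,.28
```

```text
t 1.0 pos [ 0.145  -0.5046  0.2453] phi 0.2798 tilt [ 0.     -0.0002] F [0.68 0.47 0.73] w 1.0 g 0.0
shift units [ 4.952e+00 -2.900e-01  3.000e-03] turn units -0.0
```

play_rows(motion=[[[1,0.45,-0.03,0,0,0,0],[1,0.5,-0.03,0,0,0,0],[1,0.5,-0.03,0,0,0,0],[1,0.5,-0.03,0,0,0,0],[1,0.5,-0.03,0,0,0,0],[1,0.5,-0.03,0,0,0,0],[1,0.5,-0.03,0,0,0,0],[1,0.5,-0.03,0,0,0,0],[1,0.5,-0.03,0,0,0,0],[1,0.5,-0.03,0,0,0,0],[1,0,0,0,0,0,0],[1,0,0,0,0,0,0]]])

```text
time_s: 2.5
ee_pos: [0.6122, -0.3392, 0.245]
eef_rot: [0.99, 0.139, -0.0, -0.0]
contact_force: [0.1, 0.4, 0.1]
grip_width: 0.997
grasp_force: 0.0
```

```bash
python3 rel.py .613,-.34,.122,.28
python3 - <<'E'
from loc import *
a=[cv2.resize(imaging.read_camera("top")[110:290,380:520],None,fx=2.8,fy=2.8),cv2.resize(imaging.read_camera("scene")[60:240,200:340],None,fx=2.8,fy=2.8)]
cv2.imwrite("pics/a1.png",np.hstack(a))
E
```

```text
t 2.5 pos [ 0.6122 -0.3392  0.245 ] phi 0.2798 tilt [-0.0007 -0.    ] F [0.05 0.43 0.15] w 0.997 g 0.0
shift units [0.006 0.01  1.23 ] turn units -0.0
```

View pics/a1.png

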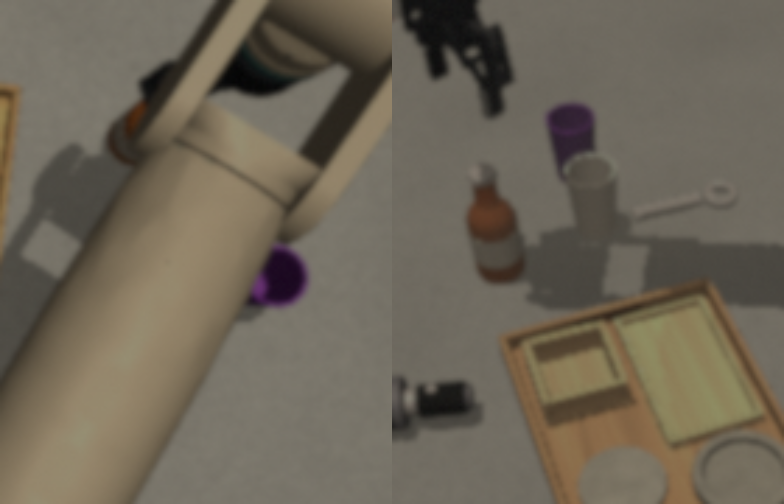

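The crop shows the gripper's two fingertips at scene pixels about (217,86) and (237,99), straddling the bottle axis (cap at (232,122)). I'm descending onto the neck.

play_rows(motion=[[[1,0,0,0.3,0,0,0],[1,0,0,0.3,0,0,0],[1,0,0,0.3,0,0,0],[1,0,0,0.2,0,0,0],[1,0,0,0.13,0,0,0],[1,0,0,0,0,0,0],[0.3,0,0,0,0,0,0],[0,0,0,0,0,0,0],[0,0,0,0,0,0,0],[0,0,0,0,0,0,0],[0,0,0,0,0,0,0],[0,0,0,0,0,0,0]]])

```text
time_s: 4.1
ee_pos: [0.6128, -0.3393, 0.1232]
eef_rot: [0.99, 0.139, 0.001, 0.001]
contact_force: [1.2, -0.0, 6.2]
grip_width: 0.335
grasp_force: 58.8
```

```bash
python3 rel.py
```

```text
t 4.1 pos [ 0.6128 -0.3393  0.1232] phi 0.2798 tilt [ 0.0013 -0.001 ] F [ 1.15 -0.03  6.17] w 0.335 g 58.8
```

play_rows(motion=[[[0,0,0,-0.1,0,0,0],[0,0,0,-0.3,0,0,0],[0,0,0,-0.4,0,0,0],[0,0,0,-0.4,0,0,0],[0,0,0,0,0,0,0],[0,0,0,0,0,0,0]]])

```text
time_s: 4.85
ee_pos: [0.612, -0.3387, 0.2397]
eef_rot: [0.99, 0.139, -0.001, -0.001]
contact_force: [0.3, -0.4, -4.0]
grip_width: 0.34
grasp_force: 59.4
```

```bash
python3 rel.py .5165,.0685,.245,.28
```

```text
t 4.85 pos [ 0.612  -0.3387  0.2397] phi 0.2799 tilt [-0.0032  0.002 ] F [ 0.28 -0.4  -4.  ] w 0.34 g 59.4
shift units [ 0.207 -4.178 -0.041] turn units -0.0
```

play_rows(motion=[[[0,0.02,-0.2,0,0,0,0],[0,0.02,-0.35,0,0,0,0],[0,0.02,-0.45,0,0,0,0],[0,0.02,-0.45,0,0,0,0],[0,0.02,-0.45,0,0,0,0],[0,0.02,-0.45,0,0,0,0],[0,0.02,-0.45,0,0,0,0],[0,0.02,-0.45,0,0,0,0],[0,0.02,-0.45,0,0,0,0],[0,0.02,-0.3,0,0,0,0],[0,0,-0.18,0,0,0,0],[0,0,0,0,0,0,0],[0,0,0,0,0,0,0],[0,0,0,0,0,0,0]]])

```text
time_s: 6.6
ee_pos: [0.5164, 0.0673, 0.242]
eef_rot: [0.99, 0.139, -0.0, 0.0]
contact_force: [-0.1, 0.7, -3.0]
grip_width: 0.338
grasp_force: 59.7
```

```bash
python3 rel.py .5165,.0685,.138,.28
python3 - <<'E'
from loc import *
np.set_printoptions(precision=4,suppress=True)
im={c:imaging.read_camera(c) for c in("top","scene")}
ms={}
for c in im:
    for d in imaging.cut_out(c,"bottle"): print(c,d["conf"],d["box"])
cv2.imwrite("pics/a2.png",cv2.resize(im["scene"][120:280,220:380],None,fx=3.5,fy=3.5))
E
```

```text
t 6.6 pos [0.5164 0.0673 0.242 ] phi 0.2784 tilt [-0.0004 -0.0003] F [-0.11  0.74 -3.01] w 0.338 g 59.7
shift units [ 0.005 -0.012  1.04 ] turn units -0.001
top 0.73 [276.5, 178.3, 302.8, 195.9]
scene 0.63 [315.9, 165.5, 341.3, 213.2]
scene 0.47 [335.6, 297.0, 365.8, 336.7]
```

View pics/a2.png

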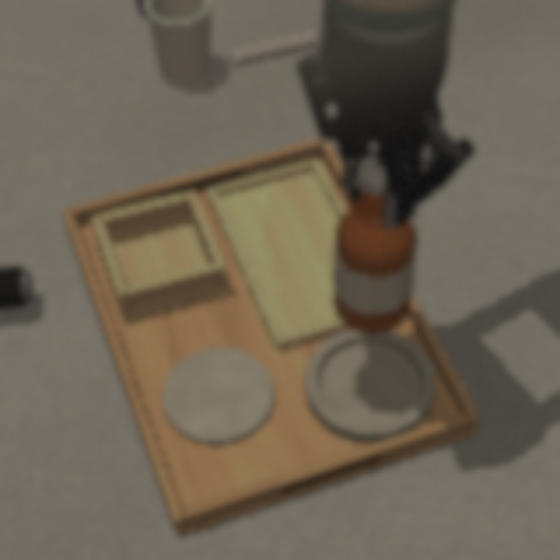

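The bottle hangs upright at scene pixel (326,195), right above the rimmed coaster (325,229). I'm lowering it, slowly at the end.

play_rows(motion=[[[0,0,-0.01,0.25,0,0,0],[0,0,0,0.3,0,0,0],[0,0,0,0.25,0,0,0],[0,0,0,0.1,0,0,0],[0,0,0,0.05,0,0,0],[0,0,0,0.03,0,0,0],[0,0,0,0.03,0,0,0],[0,0,0,0.02,0,0,0],[0,0,0,0,0,0,0],[0,0,0,0,0,0,0]]])

```text
time_s: 8.05
ee_pos: [0.5161, 0.0691, 0.1395]
eef_rot: [0.99, 0.139, 0.0, 0.0]
contact_force: [-0.7, -0.9, -3.2]
grip_width: 0.335
grasp_force: 59.7
```

```bash
python3 rel.py
```

```text
t 8.05 pos [0.5161 0.0691 0.1395] phi 0.2798 tilt [ 0.0004 -0.0001] F [-0.68 -0.89 -3.24] w 0.335 g 59.7
```

Still hanging, about 2 mm above the floor; feeling down in small steps.

play_rows(motion=[[[0,0,0,0.01,0,0,0],[0,0,0,0.01,0,0,0],[0,0,0,0,0,0,0]]])

```text
time_s: 8.43
ee_pos: [0.516, 0.0691, 0.1373]
eef_rot: [0.99, 0.139, 0.0, 0.0]
contact_force: [-0.4, -1.3, -2.2]
grip_width: 0.336
grasp_force: 59.7
```

play_rows(motion=[[[0,0,0,0.01,0,0,0],[0,0,0,0,0,0,0]]])

```text
time_s: 8.68
ee_pos: [0.5165, 0.0691, 0.1372]
eef_rot: [0.99, 0.139, 0.001, 0.0]
contact_force: [0.7, -1.4, 3.3]
grip_width: 0.337
grasp_force: 59.9
```

play_rows(motion=[[[0.45,0,0,0,0,0,0],[0.6,0,0,0,0,0,0],[0.9,0,0,0,0,0,0],[1,0,0,0,0,0,0],[1,0,0,-0.1,0,0,0],[1,0,0,-0.3,0,0,0],[1,0,0,-0.4,0,0,0],[1,0,0,-0.3,0,0,0],[1,0,0,0,0,0,0]]])

```text
time_s: 9.8
ee_pos: [0.517, 0.0692, 0.2498]
eef_rot: [0.99, 0.139, 0.003, 0.0]
contact_force: [0.2, 0.7, -0.5]
grip_width: 0.999
grasp_force: 0.0
```

```bash
python3 rel.py .482,-.354,.245,1.571
```

```text
t 9.8 pos [0.517  0.0692 0.2498] phi 0.2798 tilt [0.0062 0.0003] F [ 0.2   0.72 -0.55] w 0.999 g 0.0
shift units [-1.506  3.971  0.044] turn units -0.822
```

play_rows(motion=[[[1,-0.15,0.4,0,0,0,0],[1,-0.15,0.4,0,0,0,0],[1,-0.15,0.4,0,0,0,0],[1,-0.15,0.4,0,0,0,0],[1,-0.15,0.4,0,0,0,0],[1,-0.15,0.4,0,0,0,0],[1,-0.15,0.4,0,0,0,0],[1,-0.15,0.4,0,0,0,0],[1,-0.15,0.4,0,0,0,0],[1,-0.15,0.37,0,0,0,0],[1,0,0,0,0,0,-0.1],[1,0,0,0,0,0,-0.1],[1,0,0,0,0,0,-0.1],[1,0,0,0,0,0,-0.1],[1,0,0,0,0,0,-0.1],[1,0,0,0,0,0,-0.1],[1,0,0,0,0,0,-0.1],[1,0,0,0,0,0,-0.12],[1,0,0,0,0,0,0]]])

```text
time_s: 12.18
ee_pos: [0.4812, -0.3536, 0.2451]
eef_rot: [0.709, 0.705, -0.0, -0.001]
contact_force: [-0.0, 0.2, 0.3]
grip_width: 1.0
grasp_force: 0.0
```

```bash
python3 rel.py .482,-.354,.055,1.571
python3 - <<'E'
from loc import *
np.set_printoptions(precision=4,suppress=True)
im=imaging.read_camera("scene")
for d in imaging.cut_out("scene","bottle"):
    print(d["conf"],d["box"])
    if d["box"][1]<280: print(fit("bottle",{"scene":d["pixels"]},[.5165,.069,0],.014))
for d in imaging.cut_out("scene","tumbler"):
    print("tum",d["conf"],d["box"])
    if d["conf"]>.3: print(fit("tumbler",{"scene":d["pixels"]},[.482,-.354,0],0))
cv2.imwrite("pics/a3.png",cv2.resize(im[60:260,220:380],None,fx=3,fy=3))
E
```

```text
t 12.18 pos [ 0.4812 -0.3536  0.2451] phi 1.5652 tilt [-0.0014  0.0011] F [-0.04  0.16  0.3 ] w 1.0 g 0.0
shift units [-0.006  0.011  1.901] turn units -0.004
0.86 [316.8, 193.7, 339.9, 235.4]
(array([0.5153, 0.0693]), np.float64(0.9602193727792369))
tum 0.75 [262.0, 114.9, 280.4, 147.5]
(array([ 0.4799, -0.3527]), np.float64(0.9198898335528679))
tum 0.7 [252.1, 97.4, 273.9, 118.5]
(array([ 0.4565, -0.4644]), np.float64(0.6865982061614455))
```

View pics/a3.png

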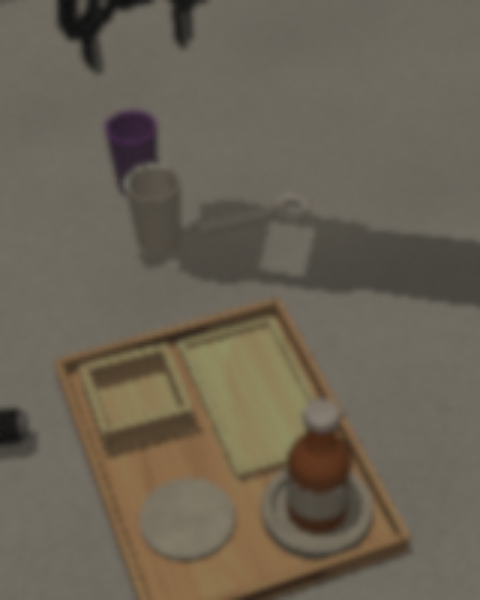

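The bottle stands upright inside the rimmed coaster (crop (318,490)); the gripper is above the tumbler. I'm descending and gripping it.

play_rows(motion=[[[1,0,0,0.3,0,0,0],[1,0,0,0.35,0,0,0],[1,0,0,0.35,0,0,0],[1,0,0,0.3,0,0,0],[1,0,0,0.3,0,0,0],[1,0,0,0.2,0,0,0],[1,0,0,0.1,0,0,0],[1,0,0,0,0,0,0],[0.6,0,0,0,0,0,0],[0.4,0,0,0,0,0,0],[0.4,0,0,0,0,0,0],[0.4,0,0,0,0,0,0],[0.4,0,0,0,0,0,0]]])

```text
time_s: 13.95
ee_pos: [0.4823, -0.3545, 0.0584]
eef_rot: [0.709, 0.706, 0.0, 0.002]
contact_force: [-0.0, 0.1, 5.3]
grip_width: 0.701
grasp_force: 63.7
```

play_rows(motion=[[[0.4,0,0,-0.1,0,0,0],[0.4,0,0,-0.3,0,0,0],[0.4,0,0,-0.4,0,0,0],[0.4,0,0,-0.3,0,0,0],[0.4,0,0,-0.2,0,0,0],[0.4,0,0,0,0,0,0],[0.4,0,0,0,0,0,0]]])

```text
time_s: 14.82
ee_pos: [0.481, -0.3535, 0.185]
eef_rot: [0.709, 0.706, -0.0, -0.001]
contact_force: [-0.0, 0.4, -3.5]
grip_width: 0.702
grasp_force: 65.3
```

```bash
python3 rel.py .627,.0166,.185,1.571
```

```text
t 14.82 pos [ 0.481  -0.3535  0.185 ] phi 1.5668 tilt [-0.0016  0.0012] F [-0.03  0.36 -3.52] w 0.702 g 65.3
shift units [3.707e+00 1.445e+00 2.000e-03] turn units -0.003
```

play_rows(motion=[[[0.4,0.2,0.08,0,0,0,0],[0.4,0.35,0.14,0,0,0,0],[0.4,0.4,0.16,0,0,0,0],[0.4,0.4,0.16,0,0,0,0],[0.4,0.4,0.16,0,0,0,0],[0.4,0.4,0.16,0,0,0,0],[0.4,0.4,0.16,0,0,0,0],[0.4,0.4,0.16,0,0,0,0],[0.4,0.4,0.16,0,0,0,0],[0.4,0.25,0.08,0,0,0,0],[0.4,0.1,0.02,0,0,0,0],[0.4,0,0,0,0,0,0],[0.4,0,0,0,0,0,0],[0.4,0,0,0,0,0,0]]])

```text
time_s: 16.58
ee_pos: [0.6268, 0.0146, 0.1864]
eef_rot: [0.709, 0.705, -0.0, 0.0]
contact_force: [-0.6, 0.7, -1.7]
grip_width: 0.703
grasp_force: 65.4
```

```bash
python3 rel.py .627,.0166,.075,1.571
python3 - <<'E'
from loc import *
np.set_printoptions(precision=4,suppress=True)
im={c:imaging.read_camera(c) for c in("top","scene")}
for c in im:
  for n,z,p in(("tumbler",.127,[.627,.0166,0]),("flat_coaster",.008,[.627,.0166,0])):
    for d in imaging.cut_out(c,n):
        print(c,n,d["conf"],d["box"],*(fit(n,{c:d["pixels"]},p,z)))
E
```

```text
t 16.57 pos [0.6268 0.0146 0.1864] phi 1.5655 tilt [ 0.     -0.0002] F [-0.59  0.68 -1.73] w 0.703 g 65.4
shift units [0.02  0.002 1.114] turn units -0.004
top tumbler 0.72 [457.7, 197.8, 491.7, 222.8] [0.627  0.0166] 0.0
top tumbler 0.57 [298.7, 141.4, 318.8, 146.3] [0.5999 0.0148] 0.0388636603654029
top tumbler 0.18 [329.1, 178.3, 377.2, 218.8] [0.627  0.0166] 0.0
top flat_coaster 0.48 [293.8, 145.0, 323.8, 158.2] [0.6302 0.0175] 0.31359353970390313
scene tumbler 0.69 [316.7, 194.2, 339.1, 236.0] [0.627  0.0166] 0.0
scene tumbler 0.59 [268.7, 178.5, 288.3, 219.1] [0.6248 0.0146] 0.7795072241222866
scene flat_coaster 0.92 [263.6, 218.8, 299.9, 246.9] [0.626  0.0174] 0.9501343183344526
```

play_rows(motion=[[[0.4,0.02,0,0.25,0,0,0],[0.4,0,0,0.3,0,0,0],[0.4,0,0,0.25,0,0,0],[0.4,0,0,0.15,0,0,0],[0.4,0,0,0.06,0,0,0],[0.4,0,0,0.04,0,0,0],[0.4,0,0,0.02,0,0,0],[0.4,0,0,0.01,0,0,0],[0.4,0,0,0,0,0,0]]])

```text
time_s: 18.0
ee_pos: [0.6271, 0.0176, 0.0786]
eef_rot: [0.708, 0.706, 0.0, 0.0]
contact_force: [-0.4, 0.6, -1.9]
grip_width: 0.7
grasp_force: 65.4
```

play_rows(motion=[[[0.4,0,0,0.01,0,0,0],[0.4,0,0,0.01,0,0,0],[0.4,0,0,0,0,0,0]]])

```text
time_s: 18.38
ee_pos: [0.6268, 0.0176, 0.0761]
eef_rot: [0.709, 0.706, -0.0, -0.0]
contact_force: [0.1, -0.0, -2.5]
grip_width: 0.699
grasp_force: 65.4
```

play_rows(motion=[[[0.4,0,0,0.01,0,0,0],[0.4,0,0,0.01,0,0,0],[0.4,0,0,0,0,0,0]]])

```text
time_s: 18.75
ee_pos: [0.627, 0.0176, 0.0745]
eef_rot: [0.708, 0.706, 0.0, 0.0]
contact_force: [-0.7, 0.2, 0.2]
grip_width: 0.706
grasp_force: 65.4
```

play_rows(motion=[[[0.4,0,0,0.01,0,0,0],[0.4,0,0,0,0,0,0],[0.75,0,0,0,0,0,0],[0.85,0,0,0,0,0,0],[1,0,0,0,0,0,0],[1,0,0,0,0,0,0],[1,0,0,-0.1,0,0,0],[1,0,0,-0.3,0,0,0],[1,0,0,-0.4,0,0,0],[1,0,0,-0.4,0,0,0],[1,0,0,-0.4,0,0,0],[1,0,0,0,0,0,0]]])

```text
time_s: 20.25
ee_pos: [0.6283, 0.0176, 0.2389]
eef_rot: [0.709, 0.706, 0.003, 0.003]
contact_force: [-1.2, 0.0, -0.3]
grip_width: 1.003
grasp_force: 0.0
```

```bash
python3 rel.py .49,.403,.235,1.571
```

```text
t 20.25 pos [0.6283 0.0176 0.2389] phi 1.5668 tilt [ 0.0089 -0.0004] F [-1.2   0.05 -0.33] w 1.003 g 0.0
shift units [ 3.849 -1.398  0.025] turn units -0.003
```

play_rows(motion=[[[1,0.4,-0.14,0,0,0,0],[1,0.4,-0.14,0,0,0,0],[1,0.4,-0.14,0,0,0,0],[1,0.4,-0.14,0,0,0,0],[1,0.4,-0.14,0,0,0,0],[1,0.4,-0.14,0,0,0,0],[1,0.4,-0.14,0,0,0,0],[1,0.4,-0.14,0,0,0,0],[1,0.4,-0.14,0,0,0,0],[1,0.25,-0.14,0,0,0,0],[1,0,0,0,0,0,0],[1,0,0,0,0,0,0]]])

```text
time_s: 21.75
ee_pos: [0.4887, 0.4024, 0.2328]
eef_rot: [0.709, 0.706, -0.0, 0.0]
contact_force: [0.4, -0.1, 0.1]
grip_width: 1.0
grasp_force: 0.0
```

```bash
python3 rel.py .49,.403,.06,1.571
python3 - <<'E'
from loc import *
np.set_printoptions(precision=4,suppress=True)
M["soap"]=M["bottle"]
im=imaging.read_camera("scene"); top=imaging.read_camera("top")
for n,z,p in(("jigger",0,[.49,.403,0]),("tumbler",.016,[.627,.017,0]),("soap",0,[.61,.33,0])):
    for d in imaging.cut_out("scene",n):
        print(n,d["conf"],d["box"],*(fit(n,{"scene":d["pixels"]},p,z)))
cv2.imwrite("pics/a4.png",cv2.resize(np.hstack([im[160:350,240:440],top[100:290,120:220]]),None,fx=2.6,fy=2.6))
E
```

```text
t 21.75 pos [0.4887 0.4024 0.2328] phi 1.5664 tilt [-0.0004 -0.0009] F [ 0.44 -0.09  0.11] w 1.0 g 0.0
shift units [0.007 0.014 1.728] turn units -0.003
jigger 0.82 [396.6, 308.5, 421.3, 336.5] [0.4897 0.4024] 0.9222530241935484
jigger 0.74 [285.2, 124.8, 325.5, 138.5] [0.49  0.403] 0.0
tumbler 0.91 [253.7, 95.0, 273.3, 123.9] [0.627 0.017] 0.0
tumbler 0.77 [270.1, 204.0, 292.6, 241.7] [0.6262 0.0198] 0.886221918510293
tumbler 0.18 [287.2, 124.3, 328.3, 140.6] [0.627 0.017] 0.0
soap 0.72 [334.2, 298.6, 364.6, 336.0] [0.6058 0.3269] 0.8437154201653323
```

View pics/a4.png

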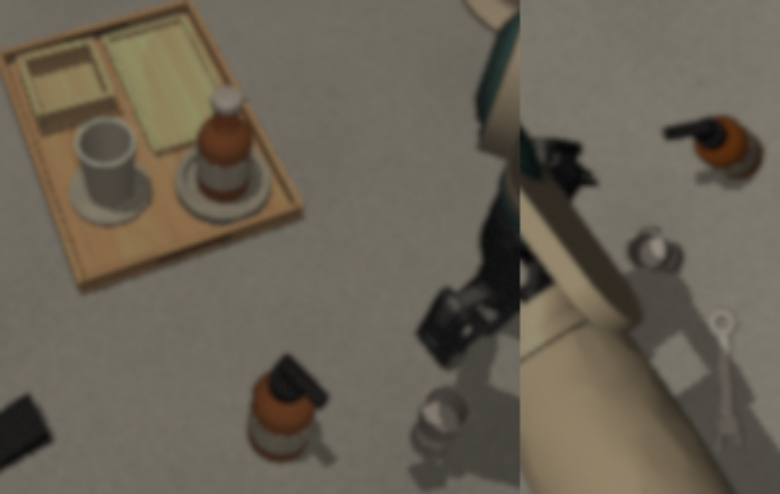

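The tumbler stands upright centred on the flat coaster (crop (107,170)); the bottle is still in its rim; the jigger (440,418) stands free under the gripper.

play_rows(motion=[[[1,0,0.01,0.3,0,0,0],[1,0,0,0.35,0,0,0],[1,0,0,0.35,0,0,0],[1,0,0,0.3,0,0,0],[1,0,0,0.25,0,0,0],[1,0,0,0.15,0,0,0],[1,0,0,0.03,0,0,0],[0.7,0,0,0,0,0,0],[0.4,0,0,0,0,0,0],[0.2,0,0,0,0,0,0],[0.2,0,0,0,0,0,0],[0.2,0,0,0,0,0,0],[0.2,0,0,0,0,0,0]]])

```text
time_s: 23.62
ee_pos: [0.49, 0.4036, 0.0618]
eef_rot: [0.708, 0.706, 0.001, 0.0]
contact_force: [-1.3, -0.5, 5.7]
grip_width: 0.472
grasp_force: 60.4
```

play_rows(motion=[[[0.2,0,0,-0.1,0,0,0],[0.2,0,0,-0.3,0,0,0],[0.2,0,0,-0.4,0,0,0],[0.2,0,0,-0.4,0,0,0],[0.2,0,0,-0.4,0,0,0],[0.2,0,0,-0.3,0,0,0],[0.2,0,0,0,0,0,0],[0.2,0,0,0,0,0,0]]])

```text
time_s: 24.62
ee_pos: [0.4891, 0.4029, 0.2483]
eef_rot: [0.709, 0.706, -0.001, -0.0]
contact_force: [-0.3, 0.0, -1.5]
grip_width: 0.479
grasp_force: 60.7
```

```bash
python3 rel.py .6106,-.126,.25,1.571
```

```text
t 24.62 pos [0.4891 0.4029 0.2483] phi 1.5668 tilt [-0.0021 -0.0017] F [-0.31  0.01 -1.48] w 0.479 g 60.7
shift units [-5.284  1.236 -0.011] turn units -0.003
```

play_rows(motion=[[[0.2,-0.2,0.05,-0.1,0,0,0],[0.2,-0.4,0.1,-0.1,0,0,0],[0.2,-0.48,0.11,0,0,0,0],[0.2,-0.48,0.11,0,0,0,0],[0.2,-0.48,0.11,0,0,0,0],[0.2,-0.48,0.11,0,0,0,0],[0.2,-0.48,0.11,0,0,0,0],[0.2,-0.48,0.11,0,0,0,0],[0.2,-0.48,0.11,0,0,0,0],[0.2,-0.48,0.11,0,0,0,0],[0.2,-0.44,0.11,0,0,0,0],[0.2,-0.3,0.08,0,0,0,0],[0.2,-0.1,0.02,0,0,0,0],[0.2,0,0,0,0,0,0],[0.2,0,0,0,0,0,0]]])

```text
time_s: 26.5
ee_pos: [0.6112, -0.1243, 0.2704]
eef_rot: [0.708, 0.706, 0.0, -0.0]
contact_force: [-0.8, 0.0, -1.6]
grip_width: 0.477
grasp_force: 60.7
```

```bash
python3 rel.py .6106,-.126,.0765,1.571
python3 - <<'E'
from loc import *
np.set_printoptions(precision=4,suppress=True)
im=imaging.read_camera("scene")
for d in imaging.cut_out("scene","jigger"):
    print(d["conf"],d["box"],*(fit("jigger",{"scene":d["pixels"]},[.6106,-.126,0],.205)))
cv2.imwrite("pics/a5.png",cv2.resize(im[100:260,200:380],None,fx=3,fy=3))
E
```

```text
t 26.5 pos [ 0.6112 -0.1243  0.2704] phi 1.568 tilt [-0.0001  0.0002] F [-0.79  0.04 -1.57] w 0.477 g 60.7
shift units [-0.017 -0.005  1.939] turn units -0.002
0.97 [249.4, 117.9, 266.3, 154.2] [ 0.6087 -0.1291] 0.8548859727353803
```

View pics/a5.png

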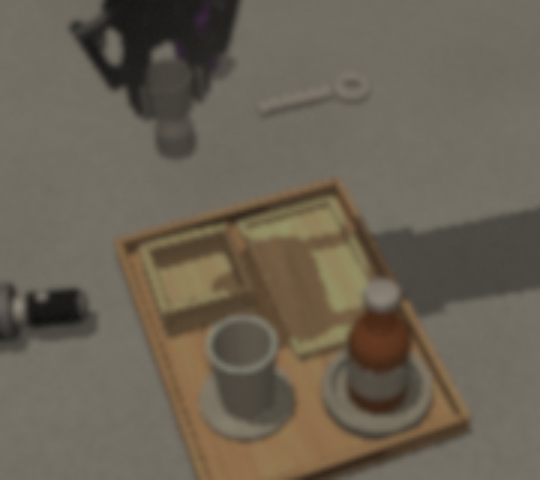

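The jigger hangs upright at crop (172,110) above the box (195,270). I'm lowering it in.

play_rows(motion=[[[0.2,-0.015,0,0.25,0,0,0],[0.2,0,0,0.35,0,0,0],[0.2,0,0,0.35,0,0,0],[0.2,0,0,0.35,0,0,0],[0.2,0,0,0.3,0,0,0],[0.2,0,0,0.15,0,0,0],[0.2,0,0,0.08,0,0,0],[0.2,0,0,0.05,0,0,0],[0.2,0,0,0.02,0,0,0],[0.2,0,0,0.02,0,0,0],[0.2,0,0,0,0,0,0]]])

```text
time_s: 27.98
ee_pos: [0.6114, -0.1269, 0.0785]
eef_rot: [0.709, 0.706, 0.0, 0.0]
contact_force: [0.9, 0.5, -0.8]
grip_width: 0.475
grasp_force: 60.7
```

play_rows(motion=[[[0.2,0,0,0.01,0,0,0],[0.2,0,0,0,0,0,0],[0.2,0,0,0,0,0,0]]])

```text
time_s: 28.35
ee_pos: [0.6114, -0.1268, 0.0773]
eef_rot: [0.708, 0.706, -0.0, 0.0]
contact_force: [0.1, 0.1, -0.9]
grip_width: 0.475
grasp_force: 60.7
```

play_rows(motion=[[[0.2,0,0,0.01,0,0,0],[0.2,0,0,0.01,0,0,0],[0.2,0,0,0,0,0,0]]])

```text
time_s: 28.72
ee_pos: [0.6115, -0.1269, 0.0759]
eef_rot: [0.709, 0.706, 0.0, 0.0]
contact_force: [-1.4, 1.0, 4.8]
grip_width: 0.477
grasp_force: 61.1
```

play_rows(motion=[[[0.55,0,0,0,0,0,0],[0.65,0,0,0,0,0,0],[0.75,0,0,0,0,0,0],[0.75,0,0,0,0,0,0],[0.75,0,0,-0.1,0,0,0],[0.75,0,0,-0.3,0,0,0],[0.75,0,0,-0.4,0,0,0],[0.75,0,0,-0.4,0,0,0],[0.75,0,0,0,0,0,0]]])

```text
time_s: 29.85
ee_pos: [0.613, -0.1272, 0.2009]
eef_rot: [0.708, 0.706, 0.002, 0.004]
contact_force: [0.3, -0.4, -0.1]
grip_width: 0.751
grasp_force: 0.0
```

```bash
python3 rel.py .3635,-.333,.2,-.115
python3 - <<'E'
from loc import *
np.set_printoptions(precision=4,suppress=True)
imaging.read_camera("scene")
for n,z,p,y in(("jigger",.014,[.6106,-.126,0],0),("opener",0,[.3633,-.3328,3.02],1)):
  for d in imaging.cut_out("scene",n):
    if d["conf"]>.3: print(n,d["conf"],d["box"],*(fit(n,{"scene":d["pixels"]},p,z,y)))
E
```

```text
t 29.85 pos [ 0.613  -0.1272  0.2009] phi 1.5669 tilt [ 0.0086 -0.0024] F [ 0.29 -0.45 -0.14] w 0.751 g 0.0
shift units [-2.067 -2.487 -0.008] turn units 1.071
jigger 0.67 [253.8, 173.1, 270.2, 200.7] [ 0.6096 -0.1301] 0.8889297535858771
opener 0.77 [285.4, 124.3, 325.7, 138.7] [ 0.3644 -0.3306  3.0108] 0.6039252778434618
```

play_rows(motion=[[[0.75,-0.3,-0.36,0,0,0,0],[0.75,-0.3,-0.36,0,0,0,0],[0.75,-0.3,-0.36,0,0,0,0],[0.75,-0.3,-0.36,0,0,0,0],[0.75,-0.3,-0.36,0,0,0,0],[0.75,-0.3,-0.36,0,0,0,0],[0.6,-0.27,-0.33,0,0,0,0],[0.6,0,0,0,0,0,0.11],[0.6,0,0,0,0,0,0.11],[0.6,0,0,0,0,0,0.11],[0.6,0,0,0,0,0,0.11],[0.6,0,0,0,0,0,0.11],[0.6,0,0,0,0,0,0.11],[0.6,0,0,0,0,0,0.11],[0.6,0,0,0,0,0,0.1],[0.6,0,0,0,0,0,0.1],[0.6,0,0,0,0,0,0.1],[0.6,0,0,0,0,0,0],[0.6,0,0,0,0,0,0]]])

```text
time_s: 32.38
ee_pos: [0.3613, -0.3326, 0.1946]
eef_rot: [0.998, -0.055, -0.0, -0.0]
contact_force: [-0.5, 0.1, -0.2]
grip_width: 0.6
grasp_force: 0.0
```

```bash
python3 rel.py .3635,-.332,.018,-.12
python3 - <<'E'
from loc import *
np.set_printoptions(precision=4,suppress=True)
im=imaging.read_camera("scene")
for d in imaging.cut_out("scene","opener"):
    if d["conf"]>.3: print(d["conf"],d["box"],*(fit("opener",{"scene":d["pixels"]},[.3633,-.3328,3.02],0,1)))
cv2.imwrite("pics/a6.png",cv2.resize(im[80:260,220:400],None,fx=3.2,fy=3.2))
E
```

```text
t 32.38 pos [ 0.3613 -0.3326  0.1946] phi -0.1109 tilt [-0.0009  0.0009] F [-0.53  0.13 -0.21] w 0.6 g 0.0
shift units [ 0.023 -0.007  1.766] turn units 0.006
0.54 [338.7, 298.2, 366.3, 336.8] [ 0.3633 -0.3328  3.02  ] 0.0
0.5 [286.8, 125.0, 322.8, 138.4] [ 0.3611 -0.3303  3.0421] 0.5450728574956779
```

View pics/a6.png

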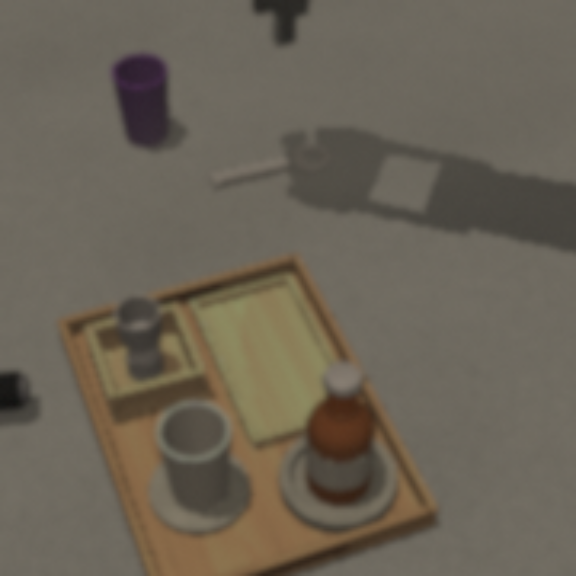

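The jigger stands big cup up in the box (crop (143,340)), the tumbler and bottle are fine, and the opener lies at (265,168) below the gripper (285,20). Descending onto the handle.

play_rows(motion=[[[0.6,0.02,0,0.3,0,0,0],[0.6,0,0,0.35,0,0,0],[0.6,0,0,0.35,0,0,0],[0.6,0,0,0.3,0,0,0],[0.6,0,0,0.25,0,0,0],[0.6,0,0,0.12,0,0,0],[0.6,0,0,0.07,0,0,0],[0.6,0,0,0.02,0,0,0],[0.6,0,0,0,0,0,0]]])

```text
time_s: 33.6
ee_pos: [0.3639, -0.3334, 0.02]
eef_rot: [0.998, -0.057, 0.0, 0.0]
contact_force: [-0.5, -0.0, -0.1]
grip_width: 0.597
grasp_force: 0.0
```

play_rows(motion=[[[0.4,0,0,0,0,0,0],[0.2,0,0,0,0,0,0],[0,0,0,0,0,0,0],[0,0,0,0,0,0,0],[0,0,0,0,0,0,0],[0,0,0,0,0,0,0]]])

```text
time_s: 34.35
ee_pos: [0.3638, -0.3334, 0.02]
eef_rot: [0.998, -0.057, 0.0, 0.0]
contact_force: [-1.7, 1.7, 6.2]
grip_width: 0.16
grasp_force: 58.6
```

play_rows(motion=[[[0,0,0,-0.1,0,0,0],[0,0,0,-0.3,0,0,0],[0,0,0,-0.35,0,0,0],[0,0,0,-0.35,0,0,0],[0,0,0,-0.3,0,0,0],[0,0,0,0,0,0,0],[0,0,0,0,0,0,0]]])

```text
time_s: 35.22
ee_pos: [0.3631, -0.3326, 0.1581]
eef_rot: [0.998, -0.057, -0.001, -0.001]
contact_force: [-0.2, 0.5, -2.2]
grip_width: 0.161
grasp_force: 58.3
```

```bash
python3 rel.py .4994,-.0836,.165,1.431
python3 - <<'E'
from loc import *
np.set_printoptions(precision=4,suppress=True)
im=imaging.read_camera("scene")
for d in imaging.cut_out("scene","opener"):
    if d["conf"]>.3: print(d["conf"],d["box"],*(fit("opener",{"scene":d["pixels"]},[.3633,-.3328,3.02],.14,1)))
cv2.imwrite("pics/a7.png",cv2.resize(im[60:180,240:380],None,fx=4,fy=4))
E
```

```text
t 35.23 pos [ 0.3631 -0.3326  0.1581] phi -0.1139 tilt [-0.0013  0.0013] F [-0.21  0.53 -2.17] w 0.161 g 58.3
shift units [ 1.071 -2.629 -0.068] turn units -0.984
0.52 [282.6, 92.0, 325.4, 107.7] [ 0.3629 -0.3327  3.0914] 0.5482511588706279
```

View pics/a7.png

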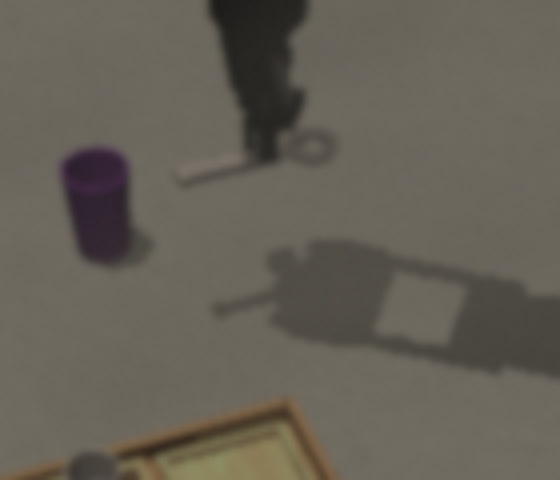

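The opener is held level at crop (255,160), loop to the right. Turning it, then over the dish.

play_rows(motion=[[[0,0,0,0,0,0,-0.08],[0,0,0,0,0,0,-0.1],[0,0,0,0,0,0,-0.1],[0,0,0,0,0,0,-0.1],[0,0,0,0,0,0,-0.1],[0,0,0,0,0,0,-0.1],[0,0,0,0,0,0,-0.1],[0,0,0,0,0,0,-0.1],[0,0,0,0,0,0,-0.1],[0,0,0,0,0,0,-0.1],[0,0.3,0.1,0,0,0,0],[0,0.4,0.15,0,0,0,0],[0,0.4,0.15,0,0,0,0],[0,0.4,0.15,0,0,0,0],[0,0.4,0.15,0,0,0,0],[0,0.4,0.15,0,0,0,0],[0,0.25,0.1,0,0,0,0],[0,0.1,0.05,0,0,0,0],[0,0,0,0,0,0,0],[0,0,0,0,0,0,0]]])

```text
time_s: 37.83
ee_pos: [0.5004, -0.0862, 0.159]
eef_rot: [0.757, 0.654, -0.0, -0.0]
contact_force: [-0.4, -1.0, -0.2]
grip_width: 0.155
grasp_force: 58.3
```

```bash
python3 rel.py .4994,-.0836,.034,1.431
python3 - <<'E'
from loc import *
im=imaging.read_camera("scene")
cv2.imwrite("pics/a8.png",cv2.resize(im[120:280,220:380],None,fx=3.5,fy=3.5))
E
```

```text
t 37.83 pos [ 0.5004 -0.0862  0.159 ] phi 1.4245 tilt [-0.0007 -0.0002] F [-0.42 -1.02 -0.15] w 0.155 g 58.3
shift units [ 0.025 -0.013  1.25 ] turn units -0.004
```

View pics/a8.png

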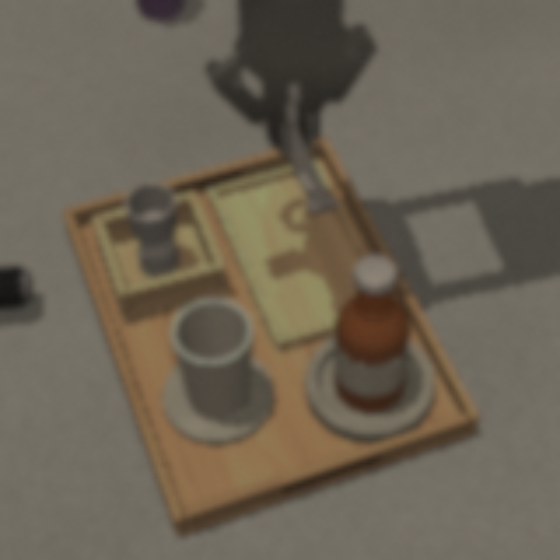

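The opener is held at crop (305,165) above the dish, parallel to its long side. Lowering.

play_rows(motion=[[[0,0.025,-0.01,0.2,0,0,0],[0,0,0,0.3,0,0,0],[0,0,0,0.3,0,0,0],[0,0,0,0.2,0,0,0],[0,0,0,0.12,0,0,0],[0,0,0,0.06,0,0,0],[0,0,0,0.03,0,0,0],[0,0,0,0.02,0,0,0],[0,0,0,0,0,0,0]]])

```text
time_s: 39.0
ee_pos: [0.5004, -0.0828, 0.0366]
eef_rot: [0.757, 0.654, 0.0, 0.0]
contact_force: [-0.1, 0.9, -2.0]
grip_width: 0.162
grasp_force: 58.3
```

play_rows(motion=[[[0,0,0,0.01,0,0,0],[0,0,0,0.01,0,0,0],[0,0,0,0,0,0,0]]])

```text
time_s: 39.38
ee_pos: [0.5002, -0.0827, 0.0342]
eef_rot: [0.757, 0.654, -0.0, -0.0]
contact_force: [0.1, -0.0, -1.2]
grip_width: 0.162
grasp_force: 58.3
```

play_rows(motion=[[[0,0,0,0.01,0,0,0],[0,0,0,0.01,0,0,0],[0,0,0,0,0,0,0]]])

```text
time_s: 39.75
ee_pos: [0.5003, -0.0828, 0.033]
eef_rot: [0.757, 0.654, -0.0, 0.0]
contact_force: [-3.5, 0.9, 4.6]
grip_width: 0.159
grasp_force: 59.0
```

play_rows(motion=[[[0.25,0,0,0,0,0,0],[0.35,0,0,0,0,0,0],[0.45,0,0,0,0,0,0],[0.45,0,0,0,0,0,0],[0.45,0,0,-0.1,0,0,0],[0.45,0,0,-0.3,0,0,0],[0.45,0,0,-0.4,0,0,0],[0.45,0,0,-0.4,0,0,0],[0.45,0,0,-0.4,0,0,0],[0.45,0,0,-0.4,0,0,0],[0.45,-0.3,-0.1,0,0,0,0],[0.45,-0.4,-0.1,0,0,0,0],[0.45,-0.4,-0.1,0,0,0,0],[0.45,-0.4,-0.1,0,0,0,0],[0.45,-0.3,-0.1,0,0,0,0],[0.45,0,0,0,0,0,0],[0.45,0,0,0,0,0,0]]])

```text
time_s: 41.88
ee_pos: [0.4249, -0.2531, 0.2328]
eef_rot: [0.757, 0.654, 0.0, 0.0]
contact_force: [0.4, -0.5, 0.4]
grip_width: 0.453
grasp_force: 0.0
```

```bash
python3 rel.py
python3 - <<'E'
from loc import *
a=imaging.read_camera("scene");b=imaging.read_camera("top")
cv2.imwrite("pics/a9.png",np.hstack([cv2.resize(a[80:350,130:460],(560,458)),cv2.resize(b[100:260,240:320+70],(240,256)) if 0 else cv2.resize(b[100:283,255:395],(240,314))[:].repeat(1,0) if 0 else cv2.copyMakeBorder(cv2.resize(b[110:270,255:395],(240,274)),0,184,0,0,0)]))
E
```

```text
t 41.88 pos [ 0.4249 -0.2531  0.2328] phi 1.4256 tilt [ 0.0006 -0.0001] F [ 0.45 -0.47  0.35] w 0.453 g 0.0
```

View pics/a9.png

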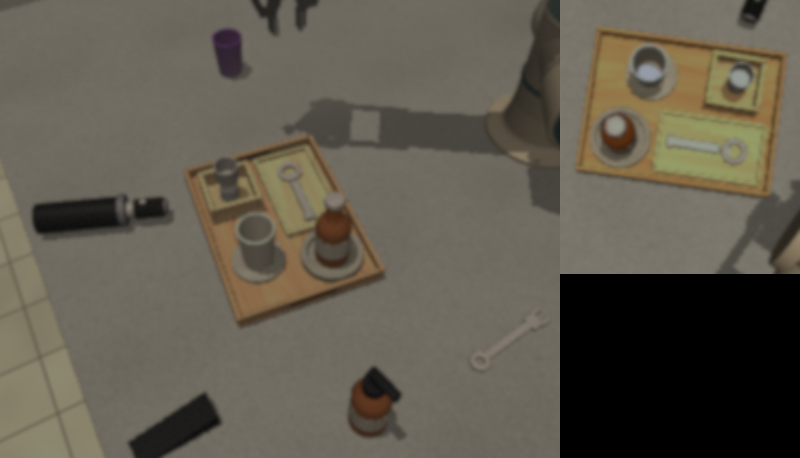

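All four are in place: bottle in its rim (333,240), tumbler on the flat coaster (257,245), jigger in the box (228,180) and opener flat lengthwise in the dish (297,190). The soap, spanner and purple tumbler are untouched.

```bash
python3 -c "
from plant import workorder
print(workorder.close_job())"
```

```text
the job is handed in; nothing more can be done
None
```

I handed the job in at about 42 s: the bottle, tumbler, jigger and opener are each in place on the tray, set down in that order, and the soap, spanner and purple tumbler were left where they were; the hand-in returned no verdict.

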